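Fetch the garlic from behind the jars

TASK

I want the garlic that stands at the back of the round tray, penned in by the pepper mill and the two jars. First clear the mill and both jars off the tray on to the cork mat, standing upright; then, while they wait there, set the garlic upright in the middle of the white plate; and last put the mill and both jars back upright in the tray, each in exactly the place it had before (which way it faces does not matter). Never tip any of them over, and leave the salt shaker and the spice jar behind the tray where they are.

Things in the scene. Friction and masses are not known exactly. Their poses are not given: they have to be found in the camera images.
- mill: Dark brown wooden pepper mill, 170 mm tall, round, foot 58 mm across; its head (from 123 to 159 mm above the foot) is a rounded knob about 49 mm across with a 12 mm metal button on top. Stands upright and loose in the tray, farthest from the garlic; about 0.2 kg. Origin: centre of its underside, z up.
- jam_jar: Glass jar of red jam with a white lid, round, 66 mm across, 99 mm tall; lid 64 mm across, its top 11 mm of height. Loose, upright in the tray beside the garlic on one side or the other; about 0.42 kg. Origin: centre of its underside, z up.
- honey_jar: Six-sided glass jar of amber honey with a round green lid, 84 mm tall; lid 69 mm across over the top 11 mm, body 66 mm (along its x) by 74 mm (along its y). Loose, upright in the tray on the other side of the garlic; about 0.31 kg. Origin: centre of its underside, z up.
- garlic: Pale garlic bulb, about 60 mm across and 58 mm tall with its stalk up, widest in its lower half. Loose, stands in the tray on the side away from the robot, with a gap of about 5 to 15 mm to each jar. Origin: centre of its underside, z up along the stalk.
- tray: Round dark wooden tray, fixed to the worktop, 226 mm across; inner floor 6 mm above the worktop, rim 11 mm above it. Origin: centre of its underside, z up. The mill and garlic stand opposite one another, the two jars opposite one another, on a square whose sides are about 74 mm, with its centre on the tray's.
- mat: Flat rectangular cork mat, fixed, 260 mm long (its x) by 120 mm wide (its y), 5 mm thick; to the left or right of the tray: the side area. Origin: centre of its underside, z up.
- plate: White round side plate with a thin dark edge, fixed, 226 mm across, on the other side of the tray from the mat; its middle is flat, 8 mm above the worktop, its rim 18 mm. Origin: centre of its underside, z up.
- salt_shaker: Small salt shaker with a grey domed top, 44 mm across, 90 mm tall, loose, behind the tray a little to the left; a bystander. Origin: centre of its underside.
- spice_jar: Glass spice jar with a red cap, 45 mm across, 106 mm tall, loose, behind the tray to the left of the salt shaker (another like it stands farther back and is no part of the job); a bystander. Origin: centre of its underside.

How it is judged:
By the outcome, as a careful person would: the job done as asked, in the order asked, and still so for the second after the job is handed in, with the robot touching nothing.
It also fails if it takes over 141 s, if anything falls off the work surface, if the arm or the gripper's body presses on something with over 40 N, if the wrist force passes 120 N, or if a joint passes its speed limit or range.

ROBOT

A 7-joint arm with a two-finger parallel gripper is mounted at the origin on a cart in front of the work surface, level with it; the furniture and walls round the work are solid. World frame = base frame: x ahead of the robot, y to its left, z up, the work surface at z = 0. Lengths are in m, angles in rad, forces in N, time in s.
With the tool pointing down it reaches from about 0.425 to 0.925 m from the base axis. Payload 6.8 kg.
Tool frame: the origin (TCP) lies at the very end of the fingers, on their centre line; the grasp point (between the pads) lies 19 mm behind it; z points along the fingers, y is the line along which they close (so a half turn about z gives the same grasp; the last joint's range is limited). The gripper opens to 85 mm and grips with 20 to 120 N. Pads are 22 mm wide; open, the fingers measure 114 mm over their backs; the gripper's body (76 mm by 85 mm) begins 54 mm behind the grasp point. The pads swing forward as they close: fully open they stand 13 mm farther back than shut.
Start: joints at [-1.291, 0.477, 0.022, 1.555, -0.011, 1.109, -0.083], TCP at [0.255, 0.625, 0.231] pointing down, gripper open.
Joint ranges: [-2.96, 2.96], [-0.34, 2.1], [-1.41, 1.46], [0.24, 2.44], [-1.37, 4.51], [0.17, 1.92], [-2.96, 2.96]. Speed limits (rad/s): [2.39, 2.39, 3.14, 3.14, 3.14, 3.14, 3.14].

INTERFACE

Orientations are given as a unit quaternion [w, x, y, z].
In Python, from station import bot gives the robot as it stands.
- The arm moves only by the tool apply_moves, never from a script. Its argument "deltas" is a list of rows, each a list of 3 entries, a list of its own where there are three numbers: the closure, from 0 (fully open) to 1 (shut), then the shift along the tool's x, y, z in units of 0.2 m (1.0 is 0.2 m), then the turn about the tool's z in units of 2 pi rad (1.0 is 2 pi rad). A call has 1 to 12 rows; each row is the pose to reach, as a shift and turn from the pose commanded when the call began, along the tool's axes at that moment, turning the shorter way round; what a row does not reach only later rows make up. A row lasts 1/10 s, in which the tool goes at most 50 mm and 8.59 degrees, less where a joint would pass 70% of its speed; a pose out of reach is approached as far as the arm can. A call with a number of a shift or a turn outside -1 to 1 is refused whole. A call with a gripper value outside its range is refused whole. The fingers move at their own pace and stop on an object; "squeeze" is the grip in N (left out, the last holds). Time passes only in rows, so rows that repeat a pose let the fingers close. It gives the time, the measured TCP pose, the force, the opening and the grip force at its end, in the units of the state.
- bot.get_obs(): the state, without advancing time (a new reading comes with each control period).
- bot.read_camera(name): name is "side" or "top" or "wrist"; returns a dict with "color" (480x640x3 uint8, red, green, blue), "intrinsics" (3x3 intrinsics, pixels), "pose" (4x4, takes a point from camera to world coordinates); the wrist camera has in their place "hand_eye" (4x4, takes a point from camera to tool coordinates, whose origin is the TCP and whose axes are the flange's). Camera axes: x right, y down, z forward; pixel columns grow to the right and rows downward; lengths in m; the calibration is good to about 2 mm. A picture is of the moment at which its call begins: read the wrist's pose just before it. There is no depth.
- bot.hand_in(): hands the job in; it is judged then, once.
Trained networks look in a picture, given as the dict that the camera call returned (one of the last four; its "shot" number tells which), for a name from the list of things; names that differ only in an ending like _2 or _b are one class to them, and where a whole thing is asked for, a point or a joint stands for the part that bears it (a point fixed in the world has none). Each returns a list of dicts, best first, with "confidence" (0 to 1); they miss things now and then, are a little off and sometimes report something else, mostly with a low value. They report only what shows in the picture. A call takes as long as a camera call.
- bot.look_for(picture, target): "point" ([x, y, z] in m, in world coordinates, good to about 4 mm: the middle of the surface that is visible of it).
The state is a dict: "t": time; "q": joint angles; "joint_vel": joint speeds; "joint_torque": joint torques, N m; "eef_pos": TCP position; "tool_rot": TCP orientation; "contact_force": force on the tool from outside, world axes, zero at the start; "torque": the same for the moment, N m; "gripper_width": opening from 0.0 (shut) to 1.0 (fully open); "grasp_force": force on a finger pad.
Only numpy, scipy, OpenCV 4.12 (cv2) and the standard library are available. Lean on these libraries where they do the work, as an engineer would, in place of code of your own. Each camera call takes 0.05 s, during which the arm holds its last target. There are 200 camera calls.

## Working session

There is one attempt and no reset: what is moved stays moved. The work goes in short steps, Python scripts to look and compute and a tool call to move; the robot and the scene stay as the last step left them, time stands still between calls to the robot, and variables do not carry over. Pictures are saved under pics/ and viewed, at most 14 in all, crops included, and the job is handed in when it is done.

Besides the shell and the picture viewer there is one more tool, called after "Call:" as a command line: name --argument value ..., lists and objects as JSON in quotes. apply_moves: Moves the arm, as the interface text tells. Its arguments: {"type":"object","properties":{"deltas":{"type":"array","items":{"type":"array"}},"squeeze":{"type":"number"}},"required":["deltas"]}

```bash
ls; mkdir -p pics; python3 - <<'E'
from station import bot
import cv2,numpy as np
o=bot.get_obs();print({k:np.round(v,3) for k,v in o.items()})
for c in ["top","side"]:
    p=bot.read_camera(c);cv2.imwrite(f"pics/{c}0.png",p["color"][:,:,::-1])
    print(c,p["intrinsics"].tolist(),np.round(p["pose"],4).tolist())
    for n in "mill jam_jar honey_jar garlic tray mat plate salt_shaker spice_jar".split():
        print(n,[(np.round(d["point"],3).tolist(),round(d["confidence"],2)) for d in bot.look_for(p,n)][:3])
E
```

```text
pics
{'t': np.float64(0.0), 'q': array([-1.291,  0.478,  0.022,  1.556, -0.012,  1.109, -0.083]), 'joint_vel': array([ 0.001,  0.001, -0.001, -0.   , -0.002,  0.001,  0.   ]), 'joint_torque': array([ 0.0000e+00, -5.9647e+01,  1.6080e+00, -2.8118e+01,  1.2000e-02,
        1.0000e-02, -0.0000e+00]), 'eef_pos': array([0.255, 0.624, 0.23 ]), 'tool_rot': array([-0.   ,  0.193,  0.981, -0.001]), 'contact_force': array([-0.128,  0.143, -0.44 ]), 'torque': array([-0.023, -0.016, -0.003]), 'grasp_force': np.float64(0.0), 'gripper_width': np.float64(0.996)}
top [[533.5671266203652, 0.0, 320.7169509872672], [0.0, 533.5671266203652, 246.99440681643233], [0.0, 0.0, 1.0]] [[0.0286, -0.9947, 0.0989, 0.4712], [-0.9996, -0.0289, -0.002, 0.0066], [0.0049, -0.0988, -0.9951, 1.2476], [0.0, 0.0, 0.0, 1.0]]
mill [([0.455, -0.028, 0.156], 0.68)]
jam_jar [([0.518, -0.061, 0.103], 0.72)]
honey_jar [([0.49, 0.032, 0.085], 0.57)]
garlic [([0.544, 0.002, 0.045], 0.69), ([0.678, 0.21, 0.107], 0.56)]
tray [([0.502, -0.014, 0.006], 0.83)]
mat [([0.472, -0.292, 0.007], 0.82)]
plate [([0.46, 0.305, 0.006], 0.67)]
salt_shaker [([0.684, 0.11, 0.083], 0.64)]
spice_jar [([0.679, 0.206, 0.108], 0.82)]
side [[544.690279296363, 0.0, 325.9420459265118], [0.0, 544.690279296363, 236.66663284687948], [0.0, 0.0, 1.0]] [[0.932, -0.1598, 0.3254, 0.1353], [-0.3625, -0.4246, 0.8296, -1.1478], [0.0056, -0.8912, -0.4536, 0.683], [0.0, 0.0, 0.0, 1.0]]
mill [([0.446, -0.052, 0.082], 0.71)]
jam_jar [([0.509, -0.092, 0.066], 0.95)]
honey_jar [([0.497, 0.008, 0.074], 0.8)]
garlic []
tray [([0.472, -0.058, 0.008], 0.93)]
mat [([0.471, -0.316, 0.005], 0.83)]
plate [([0.449, 0.323, 0.009], 0.79), ([0.472, -0.314, 0.004], 0.62)]
salt_shaker [([0.682, 0.103, 0.048], 0.94), ([0.506, -0.091, 0.07], 0.16)]
spice_jar [([0.679, 0.195, 0.062], 0.76), ([0.496, 0.006, 0.075], 0.46)]
```

View pics/top0.png

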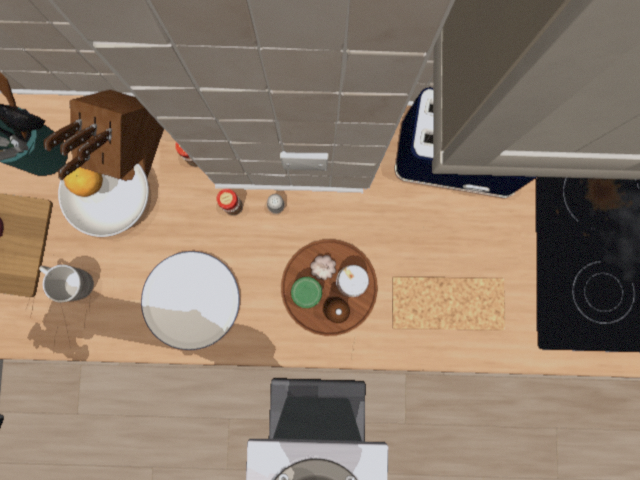

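View pics/side0.png

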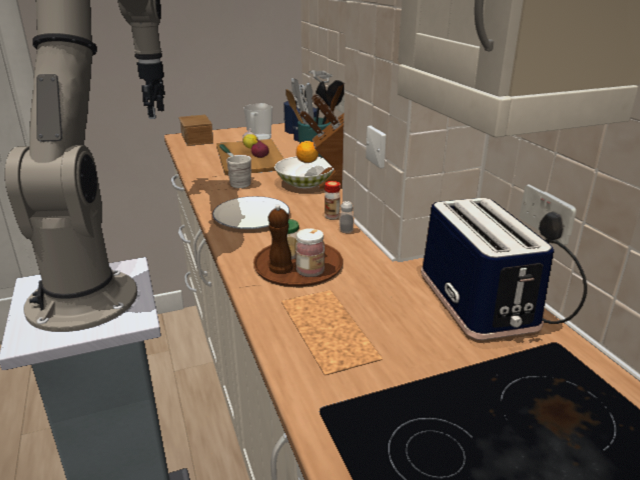

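The top view shows the mill at about (337,311), jam lid (352,280), honey lid (306,292), garlic (323,266), mat (448,303), plate (190,300) and tray (330,286). The side view confirms that the mill is nearest the robot, with the jam on the mat side. Next I'll refine these by segmentation.

```bash
cat > h.py <<'E'
from station import bot
import cv2,numpy as np
from scipy.spatial.transform import Rotation as R
def ray(p,uv,z):
    K=p["intrinsics"];T=np.array(p["pose"])
    d=T[:3,:3]@np.linalg.solve(K,[uv[0],uv[1],1]);c=T[:3,3]
    return (c+d*(z-c[2])/d[2])[:2]
def proj(p,X):
    T=np.linalg.inv(p["pose"]);c=T[:3,:3]@X+T[:3,3];c=np.array(p["intrinsics"])@c;return c[:2]/c[2]
def blob(p,lo,hi,box):
    m=cv2.inRange(cv2.cvtColor(p["color"],cv2.COLOR_RGB2HSV),lo,hi);k=np.zeros_like(m);x0,y0,x1,y1=box;k[y0:y1,x0:x1]=m[y0:y1,x0:x1]
    k=cv2.morphologyEx(k,cv2.MORPH_OPEN,np.ones((3,3),np.uint8))
    c=max(cv2.findContours(k,0,2)[0],key=cv2.contourArea);h=cv2.convexHull(c);M=cv2.moments(h)
    return np.array([M["m10"],M["m01"]])/M["m00"],M["m00"],h
def plan(wps,o=None):
    """wps: (x,y,z,phi_deg) targets; prints tool-unit shift & turn for each from present pose"""
    o=o or bot.get_obs();q=o["tool_rot"];Rm=R.from_quat([q[1],q[2],q[3],q[0]]).as_matrix()
    phi=np.degrees(np.arctan2(Rm[1,1],Rm[0,1]))
    print("at",np.round(o["eef_pos"],4),"phi",round(phi,1),"t",round(float(o["t"]),2),"q7",round(o["q"][6],2),"w",round(float(o["gripper_width"]),3),"F",round(float(o["grasp_force"]),1))
    for w in wps:
        d=Rm.T@(np.array(w[:3])-o["eef_pos"])/0.2; t=-((w[3]-phi+90)%180-90)/360
        print(np.round(d,3).tolist(),round(t,4))
E
python3 - <<'E'
from h import *
p=bot.read_camera("top")
for n,lo,hi,box,z in [("honey",(40,80,40),(85,255,255),(285,270,330,315),.09),("jam",(0,0,165),(179,70,255),(333,260,375,302),.105),
  ("plate",(0,0,110),(179,60,255),(135,245,245,355),.016),("mat",(10,90,140),(25,255,255),(388,270,512,336),.005)]:
    c,a,h=blob(p,lo,hi,box);print(n,c,a,ray(p,c,z),cv2.boundingRect(h))
    if n=="mat": print([ray(p,u,.005).round(3) for u in cv2.boxPoints(cv2.minAreaRect(h))])
    else:
        (x,y),(aa,bb),_=cv2.fitEllipse(h);print("  ell",ray(p,(x,y),z),aa,bb)
c=p["color"][230:345,270:390];cv2.imwrite("pics/crop1.png",cv2.resize(c[:,:,::-1],None,fx=5,fy=5,interpolation=2))
print("mill/tray/garlic rays",ray(p,(338.5,312),.176),ray(p,(330,286.5),.011),ray(p,(323,266),.05))
E
```

```text
honey [306.14793741 292.31863442] 351.5 [0.48687366 0.03294029] (296, 282, 22, 22)
  ell [0.48686017 0.03305514] 21.40005111694336 21.71550750732422
jam [353.21534591 280.34515723] 662.5 [ 0.51507004 -0.06724279] (339, 266, 29, 31)
  ell [ 0.51521969 -0.06729026] 28.714893341064453 30.515060424804688
plate [189.99509092 299.92200502] 7571.0 [0.46286475 0.30042588] (141, 251, 99, 99)
  ell [0.46284862 0.30049344] 97.16686248779297 99.78145599365234
mat [449.74191856 302.33322838] 7940.0 [ 0.47443874 -0.29869649] (388, 270, 124, 66)
[array([ 0.545, -0.154]), array([ 0.554, -0.441]), array([ 0.404, -0.44 ]), array([ 0.395, -0.157])]
mill/tray/garlic rays [ 0.44845792 -0.03473123] [ 0.50292714 -0.01996555] [ 0.5474232  -0.00216315]
```

View pics/crop1.png

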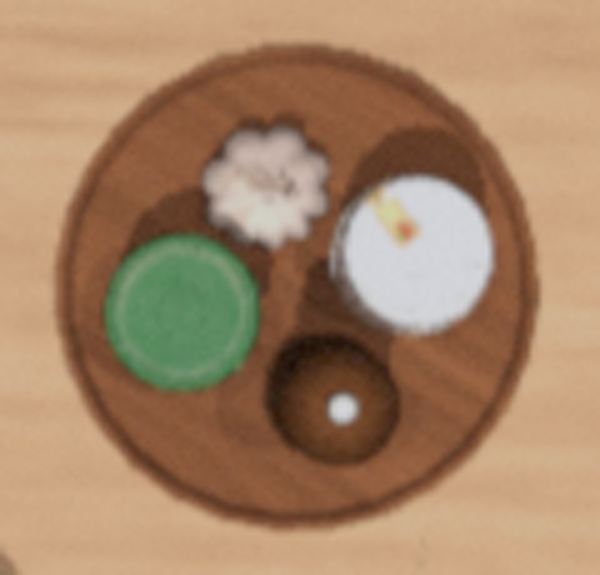

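```bash
python3 - <<'E'
from h import *
p=bot.read_camera("top")
P={}
for n,c,z in [("mill",(343,408),.176),("jam",(415,254),.105),("honey",(182,313),.09),("garlic",(268,184),.036),("tray",(298,286),.01)]:
    P[n]=ray(p,np.array(c)/5+[270,230]-.4,z);print(n,P[n].round(4))
print("mids",(P["mill"]+P["garlic"])/2,(P["jam"]+P["honey"])/2)
for a,b in [("mill","jam"),("mill","honey"),("garlic","jam"),("garlic","honey"),("mill","garlic"),("jam","honey")]:
    d=P[b]-P[a];print(a,b,np.linalg.norm(d).round(4),np.degrees(np.arctan2(d[1],d[0])).round(1))
m=P["mill"]
plan([(*m,.26,-45),(*m,.128,-45)]+[(*m,.26,a) for a in (0,-30,45,90)])
p=cv2.inRange(cv2.cvtColor(p["color"],cv2.COLOR_RGB2HSV),(10,90,140),(25,255,255))
E
```

```text
mill [ 0.45   -0.0341]
jam [ 0.5149 -0.0659]
honey [0.4871 0.0333]
garlic [ 0.5474 -0.0027]
tray [ 0.5022 -0.0182]
mids [ 0.49872113 -0.01841939] [ 0.50101747 -0.01633061]
mill jam 0.0723 -26.1
mill honey 0.0769 61.2
garlic jam 0.0711 -117.2
garlic honey 0.0702 149.2
mill garlic 0.1023 17.8
jam honey 0.103 105.7
at [0.2553 0.6249 0.2313] phi 67.8 t 1.1 q7 -0.08 w 1.001 F 0.0
[-2.148, -2.682, -0.143] -0.1867
[-2.148, -2.682, 0.517] -0.1867
[-2.148, -2.682, -0.143] 0.1883
[-2.148, -2.682, -0.143] -0.2284
[-2.148, -2.682, -0.143] 0.0633
[-2.148, -2.682, -0.143] -0.0617
```

Call:
apply_moves --deltas '[[0, [-1, -1, -0.2], 0], [0, [-1, -1, -0.2], 0], [0, [-1, -1, -0.2], 0], [0, [-1, -1, -0.2], 0], [0, [-1, -1, -0.2], 0], [0, [-1, -1, -0.2], 0], [0, [-1, -1, -0.2], 0]]'

```text
t: 1.8
eef_pos: [0.368, 0.3589, 0.2725]
tool_rot: [0.001, 0.197, 0.98, 0.0]
contact_force: [0.1, 0.2, 0.9]
gripper_width: 1.0
grasp_force: 0.0
```

Call:
apply_moves --deltas '[[0, [-1, -1, 0], 0], [0, [-1, -1, 0], 0], [0, [-1, -1, 0], 0], [0, [-1, -1, 0], 0], [0, [-1, -1, 0], 0], [0, [-1, -1, 0], 0], [0, [-1, -1, 0], 0]]'

```text
t: 2.5
eef_pos: [0.4759, 0.0987, 0.2716]
tool_rot: [0.001, 0.197, 0.981, -0.0]
contact_force: [-0.2, -0.4, 0.5]
gripper_width: 1.0
grasp_force: 0.0
```

```bash
python3 - <<'E'
from h import *
plan([(.450,-.034,.27,67.8),(.450,-.034,.125,67.8)])
p=bot.read_camera("top");print(ray(p,(448.5,303),.005),[ray(p,u,.005).round(3) for u in ((392,277),(503,277),(505,328),(394,329))])
E
```

```text
at [0.4759 0.0987 0.2716] phi 67.3 t 2.5 q7 0.89 w 1.0 F 0.0
[-0.136, -0.662, 0.009] -0.0013
[-0.135, -0.662, 0.734] -0.0013
[ 0.47281799 -0.2958216 ] [array([ 0.529, -0.164]), array([ 0.537, -0.423]), array([ 0.419, -0.427]), array([ 0.41, -0.17])]
```

Call:
apply_moves --deltas '[[0, [-0.136, -0.662, -0.05], 0], [0, [-0.136, -0.662, -0.05], 0], [0, [-0.136, -0.662, -0.05], 0], [0, [-0.136, -0.662, -0.05], 0], [0, [-0.136, -0.662, -0.05], 0]]'

```text
t: 3.05
eef_pos: [0.4495, -0.0282, 0.2815]
tool_rot: [0.0, 0.192, 0.981, 0.0]
contact_force: [0.7, 1.0, -0.3]
gripper_width: 0.993
grasp_force: 0.0
```

```bash
python3 - <<'E'
from h import *
o=bot.get_obs();p=bot.read_camera("wrist");cv2.imwrite("pics/w1.png",p["color"][:,:,::-1])
print(o["eef_pos"],o["tool_rot"],np.round(p["hand_eye"],4).tolist(),p["intrinsics"].tolist())
q=o["tool_rot"];T=np.eye(4);T[:3,:3]=R.from_quat([q[1],q[2],q[3],q[0]]).as_matrix();T[:3,3]=o["eef_pos"]
p["pose"]=T@np.array(p["hand_eye"])
for n,X in [("mill",(.45,-.0341,.176)),("jam",(.5149,-.0659,.105)),("honey",(.4871,.0333,.09)),("garlic",(.5474,-.0027,.03))]: print(n,proj(p,np.array(X)).round(1))
np.save("w1pose.npy",p["pose"]);np.save("w1K.npy",p["intrinsics"])
E
```

```text
[ 0.44954677 -0.02817797  0.28146147] [1.90965377e-04 1.92305173e-01 9.81335027e-01 4.99583718e-04] [[0.0006, -0.9458, -0.3246, 0.0831], [1.0, 0.0003, 0.001, 0.0004], [-0.0009, -0.3246, 0.9458, -0.1422], [0.0, 0.0, 0.0, 1.0]] [[376.94291435100257, 0.0, 324.4757945454597], [0.0, 376.94291435100257, 246.52999338187746], [0.0, 0.0, 1.0]]
mill [315.7 247.5]
jam [312.4 295.5]
honey [400.8 226. ]
garlic [377.1 270.7]
```

View pics/w1.png

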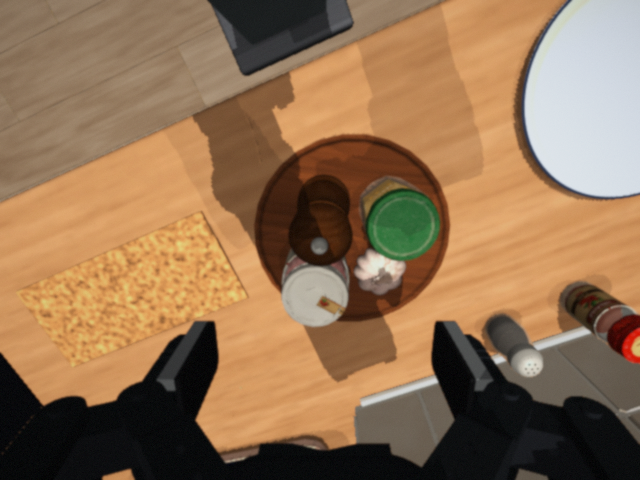

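The wrist view shows the mill button at (319,245), jam at (315,295), honey at (403,225) and garlic at (380,272). All are within about 3 px of my predictions, so the positions are good to about 2 mm.

```bash
python3 - <<'E'
from h import *
plan([(.450,-.034,.125,67.8),(.450,-.034,.18,67.8)])
E
```

```text
at [ 0.4497 -0.0274  0.2813] phi 67.9 t 3.1 q7 1.13 w 0.998 F 0.0
[-0.014, -0.031, 0.782] 0.0004
[-0.014, -0.03, 0.507] 0.0004
```

Call:
apply_moves --deltas '[[0, [-0.014, -0.031, 0.2], 0], [0, [-0.014, -0.031, 0.4], 0], [0, [-0.014, -0.031, 0.55], 0], [0, [-0.014, -0.031, 0.7], 0], [0, [-0.014, -0.031, 0.782], 0], [0, [-0.014, -0.031, 0.782], 0], [0, [-0.014, -0.031, 0.782], 0], [0, [-0.014, -0.031, 0.782], 0]]'

```text
t: 3.9
eef_pos: [0.4507, -0.0354, 0.1258]
tool_rot: [0.001, 0.192, 0.981, 0.0]
contact_force: [0.0, -0.8, -0.6]
gripper_width: 0.998
grasp_force: 0.0
```

Call:
apply_moves --deltas '[[0.3, [0, 0, 0], 0], [0.35, [0, 0, 0], 0], [0.4, [0, 0, 0], 0], [0.45, [0, 0, 0], 0], [0.5, [0, 0, 0], 0], [0.6, [0, 0, 0], 0], [0.8, [0, 0, 0], 0], [1, [0, 0, 0], 0], [1, [0, 0, 0], 0], [1, [0, 0, 0], 0]]' --squeeze 50

```text
t: 4.9
eef_pos: [0.4508, -0.0361, 0.1258]
tool_rot: [0.001, 0.193, 0.981, 0.001]
contact_force: [1.3, 1.7, 6.8]
gripper_width: 0.541
grasp_force: 50.4
```

```bash
python3 - <<'E'
from h import *
o=bot.get_obs();x,y,z=o["eef_pos"]
plan([(x,y,.27,67.8),(.473,-.388,.26,67.8),(.473,-.388,z-.0005,67.8)])
E
```

```text
at [ 0.4508 -0.0361  0.1258] phi 67.8 t 4.9 q7 1.3 w 0.541 F 50.4
[-0.001, 0.001, -0.721] -0.0001
[-0.769, -1.586, -0.672] -0.0001
[-0.768, -1.587, 0.002] -0.0001
```

Call:
apply_moves --deltas '[[1, [0, 0, -0.1], 0], [1, [0, 0, -0.25], 0], [1, [0, 0, -0.45], 0], [1, [0, 0, -0.65], 0], [1, [0, 0, -0.72], 0], [1, [-0.07, -0.15, -0.72], 0], [1, [-0.15, -0.3, -0.72], 0], [1, [-0.23, -0.48, -0.72], 0], [1, [-0.31, -0.64, -0.72], 0], [1, [-0.384, -0.794, -0.72], 0]]'

```text
t: 5.9
eef_pos: [0.4601, -0.2139, 0.2687]
tool_rot: [-0.0, 0.193, 0.981, 0.0]
contact_force: [0.6, 0.2, -1.2]
gripper_width: 0.539
grasp_force: 52.1
```

Call:
apply_moves --deltas '[[1, [-0.08, -0.16, 0], 0], [1, [-0.16, -0.32, 0], 0], [1, [-0.23, -0.48, 0], 0], [1, [-0.3, -0.62, 0], 0], [1, [-0.35, -0.73, 0.05], 0], [1, [-0.384, -0.793, 0.1], 0], [1, [-0.384, -0.793, 0.25], 0], [1, [-0.384, -0.793, 0.4], 0], [1, [-0.384, -0.793, 0.55], 0], [1, [-0.384, -0.793, 0.65], 0], [1, [-0.384, -0.793, 0.65], 0]]'

```text
t: 7.0
eef_pos: [0.4697, -0.3864, 0.1355]
tool_rot: [-0.003, 0.193, 0.981, 0.001]
contact_force: [0.1, 1.7, -1.5]
gripper_width: 0.539
grasp_force: 52.2
```

```bash
python3 - <<'E'
from h import *
p=bot.read_camera("top");p2=bot.read_camera("side")
plan([(.473,-.388,.1253,67.8)])
cv2.imwrite("pics/b.png",np.hstack([p["color"][200:360,270:530],p2["color"][120:280,200:460]])[:,:,::-1])
E
```

```text
at [ 0.4716 -0.3884  0.139 ] phi 67.8 t 7.1 q7 2.11 w 0.54 F 52.2
[-0.006, 0.004, 0.069] -0.0001
```

View pics/b.png

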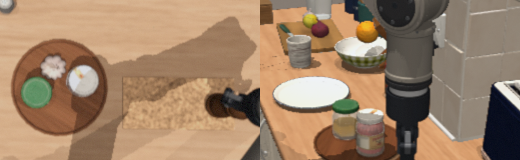

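The mill has left the tray and is being held over the right end of the mat, while the tray's other items stand undisturbed. I'll set it down now.

Call:
apply_moves --deltas '[[1, [-0.006, 0.004, 0.02], 0], [1, [-0.006, 0.004, 0.04], 0], [1, [-0.006, 0.004, 0.055], 0], [1, [-0.006, 0.004, 0.065], 0], [1, [-0.006, 0.004, 0.067], 0], [1, [-0.006, 0.004, 0.068], 0], [1, [-0.006, 0.004, 0.068], 0], [1, [-0.006, 0.004, 0.068], 0]]'

```text
t: 7.9
eef_pos: [0.4733, -0.388, 0.1254]
tool_rot: [0.0, 0.193, 0.981, -0.0]
contact_force: [0.0, 0.3, -1.4]
gripper_width: 0.539
grasp_force: 52.2
```

Call:
apply_moves --deltas '[[0.45, [0, 0, 0], 0], [0.4, [0, 0, 0], 0], [0.3, [0, 0, 0], 0], [0.2, [0, 0, 0], 0], [0.1, [0, 0, 0], 0], [0, [0, 0, 0], 0], [0, [0, 0, 0], 0], [0, [0, 0, 0], 0]]'

```text
t: 8.7
eef_pos: [0.4732, -0.388, 0.1253]
tool_rot: [0.0, 0.193, 0.981, -0.0]
contact_force: [0.2, -0.9, 0.2]
gripper_width: 0.997
grasp_force: 0.0
```

```bash
python3 - <<'E'
from h import *
o=bot.get_obs();print(o["contact_force"],o["eef_pos"])
plan([(*o["eef_pos"][:2],.27,67.8),(.515,-.066,.27,-10),(.515,-.066,.058,-10)])
E
```

```text
[ 0.17627451 -0.91326072  0.22380123] [ 0.47318618 -0.38797751  0.12529083]
at [ 0.4732 -0.388   0.1253] phi 67.8 t 8.7 q7 2.11 w 0.997 F 0.0
[-0.0, 0.0, -0.724] -0.0001
[0.415, 1.569, -0.724] 0.216
[0.415, 1.569, 0.336] 0.216
```

Call:
apply_moves --deltas '[[0, [0, 0, -0.2], 0], [0, [0, 0, -0.4], 0], [0, [0, 0, -0.6], 0], [0, [0, 0.05, -0.72], 0.01], [0, [0.05, 0.2, -0.72], 0.03], [0, [0.1, 0.4, -0.72], 0.05], [0, [0.15, 0.6, -0.72], 0.07], [0, [0.2, 0.8, -0.72], 0.09], [0, [0.24, 0.95, -0.72], 0.11]]'

```text
t: 9.6
eef_pos: [0.5009, -0.1911, 0.2692]
tool_rot: [-0.0, 0.515, 0.857, 0.0]
contact_force: [-0.4, -0.6, -0.2]
gripper_width: 1.0
grasp_force: 0.0
```

```bash
python3 - <<'E'
from h import *
bot.read_camera("top");bot.read_camera("top")
plan([(.515,-.066,.16,-10),(.515,-.066,.058,-10)])
E
```

```text
at [ 0.5019 -0.1883  0.2688] phi 28.4 t 9.7 q7 0.97 w 1.001 F 0.0
[0.505, 0.348, 0.545] 0.1068
[0.504, 0.348, 1.055] 0.1068
```

Call:
apply_moves --deltas '[[0, [0.15, 0.1, 0], 0.02], [0, [0.3, 0.2, 0], 0.04], [0, [0.42, 0.3, 0], 0.06], [0, [0.505, 0.348, 0.1], 0.08], [0, [0.505, 0.348, 0.3], 0.1], [0, [0.505, 0.348, 0.45], 0.1068], [0, [0.505, 0.348, 0.545], 0.1068], [0, [0.505, 0.348, 0.545], 0.1068], [0, [0.505, 0.348, 0.545], 0.1068]]'

```text
t: 10.6
eef_pos: [0.5145, -0.0729, 0.1608]
tool_rot: [0.0, 0.768, 0.641, -0.0]
contact_force: [0.8, -0.9, -0.1]
gripper_width: 1.0
grasp_force: 0.0
```

```bash
python3 - <<'E'
from h import *
bot.read_camera("top");p=bot.read_camera("side")
plan([(.515,-.066,.058,-10)])
cv2.imwrite("pics/c.png",cv2.resize(p["color"][180:400,200:460,::-1],None,fx=2,fy=2))
E
```

```text
at [ 0.5152 -0.0727  0.1616] phi -10.3 t 10.7 q7 0.24 w 1.001 F 0.0
[0.032, -0.008, 0.518] -0.0008
```

View pics/c.png

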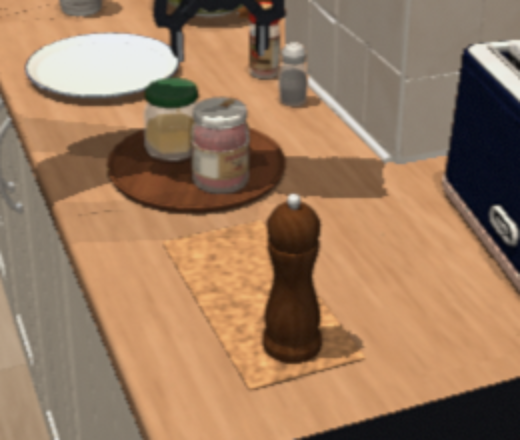

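The mill stands upright on the mat's far end, so I'll grasp the jam jar next.

Call:
apply_moves --deltas '[[0, [0.032, -0.008, 0.05], 0], [0, [0.032, -0.008, 0.15], 0], [0, [0.032, -0.008, 0.28], 0], [0, [0.032, -0.008, 0.4], 0], [0, [0.032, -0.008, 0.48], 0], [0, [0.032, -0.008, 0.518], 0], [0, [0.032, -0.008, 0.518], 0], [0, [0.032, -0.008, 0.518], 0]]'

```text
t: 11.5
eef_pos: [0.5144, -0.0654, 0.0573]
tool_rot: [0.0, 0.768, 0.641, 0.0]
contact_force: [0.0, 0.6, 0.6]
gripper_width: 1.003
grasp_force: 0.0
```

Call:
apply_moves --deltas '[[0.1, [0, 0, 0], 0], [0.15, [0, 0, 0], 0], [0.2, [0, 0, 0], 0], [0.25, [0, 0, 0], 0], [0.3, [0, 0, 0], 0], [0.5, [0, 0, 0], 0], [1, [0, 0, 0], 0], [1, [0, 0, 0], 0], [1, [0, 0, 0], 0]]' --squeeze 60

```text
t: 12.4
eef_pos: [0.5155, -0.0655, 0.0582]
tool_rot: [0.001, 0.768, 0.641, 0.001]
contact_force: [-1.0, 1.7, 12.4]
gripper_width: 0.762
grasp_force: 62.9
```

```bash
python3 - <<'E'
from h import *
o=bot.get_obs();x,y,z=o["eef_pos"]
plan([(x,y,z+.05,-10),(.473,-.296,z+.05,-5),(.473,-.296,z-.0005,-5)])
E
```

```text
at [ 0.5155 -0.0655  0.0582] phi -10.3 t 12.4 q7 0.37 w 0.762 F 62.9
[0.0, 0.001, -0.25] -0.0008
[-1.171, -0.002, -0.251] -0.0147
[-1.172, -0.003, 0.001] -0.0147
```

Call:
apply_moves --deltas '[[1, [0, 0, -0.05], 0], [1, [0, 0, -0.15], 0], [1, [0, 0, -0.25], 0], [1, [-0.1, 0, -0.25], 0], [1, [-0.25, 0, -0.25], 0], [1, [-0.42, 0, -0.25], 0], [1, [-0.6, 0, -0.25], 0], [1, [-0.78, 0, -0.25], 0], [1, [-0.92, 0, -0.25], 0], [1, [-1, 0, -0.25], 0], [1, [-1, 0, -0.25], 0]]'

```text
t: 13.5
eef_pos: [0.4761, -0.265, 0.1068]
tool_rot: [-0.0, 0.769, 0.639, -0.001]
contact_force: [-0.9, 0.2, -4.7]
gripper_width: 0.76
grasp_force: 70.2
```

Call:
apply_moves --deltas '[[1, [-0.08, -0.001, 0], 0], [1, [-0.14, -0.002, 0], -0.005], [1, [-0.172, -0.003, 0.05], -0.01], [1, [-0.172, -0.003, 0.12], -0.0147], [1, [-0.172, -0.003, 0.18], -0.0147], [1, [-0.172, -0.003, 0.22], -0.0147], [1, [-0.172, -0.003, 0.22], -0.0147], [1, [-0.172, -0.003, 0.22], -0.0147]]'

```text
t: 14.3
eef_pos: [0.4715, -0.2957, 0.0627]
tool_rot: [-0.0, 0.737, 0.676, -0.0]
contact_force: [0.6, -0.2, -4.8]
gripper_width: 0.756
grasp_force: 70.1
```

```bash
python3 - <<'E'
from h import *
bot.read_camera("top");bot.get_obs()
plan([(.473,-.296,.0577,-5)])
E
```

```text
at [ 0.4718 -0.2959  0.063 ] phi -5.0 t 14.35 q7 0.86 w 0.759 F 70.1
[0.0, 0.006, 0.026] 0.0001
```

Call:
apply_moves --deltas '[[1, [0, 0.006, 0.01], 0], [1, [0, 0.006, 0.02], 0], [1, [0, 0.006, 0.026], 0], [1, [0, 0.006, 0.027], 0], [1, [0, 0.006, 0.027], 0], [1, [0, 0.006, 0.027], 0]]'

```text
t: 14.95
eef_pos: [0.4728, -0.2961, 0.0575]
tool_rot: [0.0, 0.737, 0.676, 0.0]
contact_force: [-0.4, 1.1, -2.2]
gripper_width: 0.757
grasp_force: 70.4
```

Call:
apply_moves --deltas '[[0.22, [0, 0, 0], 0], [0.18, [0, 0, 0], 0], [0.12, [0, 0, 0], 0], [0.06, [0, 0, 0], 0], [0, [0, 0, 0], 0], [0, [0, 0, 0], 0]]'

```text
t: 15.55
eef_pos: [0.4728, -0.2962, 0.0574]
tool_rot: [0.0, 0.737, 0.676, 0.0]
contact_force: [-0.6, 0.2, -0.3]
gripper_width: 1.003
grasp_force: 0.0
```

```bash
python3 - <<'E'
from h import *
plan([(.473,-.296,.17,-5),(.487,.033,.17,61),(.487,.033,.064,61)])
E
```

```text
at [ 0.4728 -0.2962  0.0574] phi -5.0 t 15.55 q7 0.86 w 1.003 F 0.0
[0.001, 0.001, -0.563] 0.0001
[1.646, -0.072, -0.563] -0.1833
[1.646, -0.072, -0.033] -0.1833
```

Call:
apply_moves --deltas '[[0, [0, 0, -0.15], 0], [0, [0, 0, -0.35], 0], [0, [0, 0, -0.55], 0], [0, [0.1, 0, -0.7], 0], [0, [0.25, 0, -0.8], -0.02], [0, [0.45, -0.01, -0.8], -0.04], [0, [0.65, -0.02, -0.8], -0.06], [0, [0.85, -0.04, -0.8], -0.08], [0, [0.95, -0.04, -0.8], -0.1], [0, [1, -0.04, -0.8], -0.12], [0, [1, -0.04, -0.8], -0.12]]'

```text
t: 16.65
eef_pos: [0.4822, -0.0944, 0.2173]
tool_rot: [-0.0, 0.435, 0.901, 0.0]
contact_force: [0.6, -0.0, -0.8]
gripper_width: 1.001
grasp_force: 0.0
```

```bash
python3 - <<'E'
from h import *
o=bot.get_obs();p=bot.read_camera("wrist");cv2.imwrite("pics/w2.png",p["color"][:,:,::-1])
plan([(.487,.033,.17,61),(.487,.033,.066,61)])
E
```

```text
at [ 0.482  -0.0958  0.2174] phi 38.1 t 16.7 q7 0.91 w 0.998 F 0.0
[0.491, 0.417, 0.237] -0.0635
[0.491, 0.417, 0.757] -0.0635
```

View pics/w2.png

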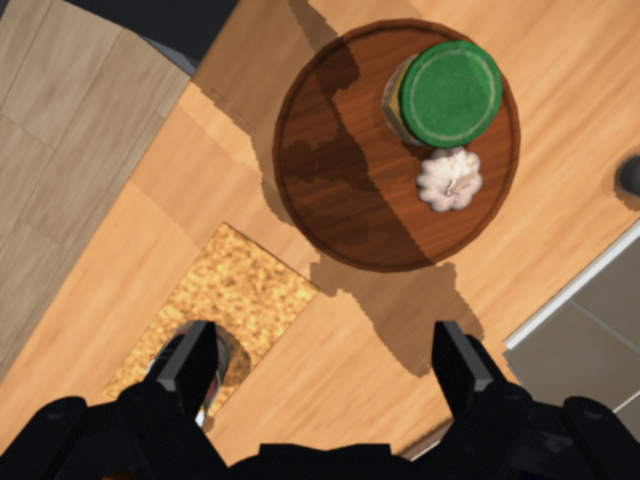

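The jam and mill stand on the mat, and in the tray the honey lid is at (450,93) with the garlic at (449,180). I'll grip the honey by its round lid.

Call:
apply_moves --deltas '[[0, [0.12, 0.1, 0], -0.02], [0, [0.25, 0.21, 0], -0.035], [0, [0.38, 0.32, 0], -0.05], [0, [0.46, 0.39, 0.05], -0.0635], [0, [0.491, 0.417, 0.15], -0.0635], [0, [0.491, 0.417, 0.237], -0.0635], [0, [0.491, 0.417, 0.237], -0.0635], [0, [0.491, 0.417, 0.237], -0.0635]]'

```text
t: 17.5
eef_pos: [0.4869, 0.0313, 0.1701]
tool_rot: [-0.0, 0.252, 0.968, -0.0]
contact_force: [-0.2, -0.3, 0.2]
gripper_width: 1.003
grasp_force: 0.0
```

```bash
python3 - <<'E'
from h import *
bot.read_camera("top");bot.read_camera("top")
plan([(.487,.033,.068,61)])
E
```

```text
at [0.4876 0.0318 0.1708] phi 60.9 t 17.6 q7 1.05 w 1.001 F 0.0
[0.006, 0.004, 0.514] -0.0002
```

Call:
apply_moves --deltas '[[0, [0.006, 0.004, 0.1], 0], [0, [0.006, 0.004, 0.2], 0], [0, [0.006, 0.004, 0.3], 0], [0, [0.006, 0.004, 0.4], 0], [0, [0.006, 0.004, 0.48], 0], [0, [0.006, 0.004, 0.514], 0], [0, [0.006, 0.004, 0.514], 0], [0, [0.006, 0.004, 0.514], 0]]'

```text
t: 18.4
eef_pos: [0.4869, 0.0338, 0.0679]
tool_rot: [0.001, 0.25, 0.968, 0.0]
contact_force: [0.3, -1.5, 0.1]
gripper_width: 1.003
grasp_force: 0.0
```

Call:
apply_moves --deltas '[[0.05, [0, 0, 0], 0], [0.1, [0, 0, 0], 0], [0.13, [0, 0, 0], 0], [0.16, [0, 0, 0], 0], [0.2, [0, 0, 0], 0], [0.3, [0, 0, 0], 0], [0.6, [0, 0, 0], 0], [1, [0, 0, 0], 0], [1, [0, 0, 0], 0], [1, [0, 0, 0], 0]]' --squeeze 60

```text
t: 19.4
eef_pos: [0.487, 0.0346, 0.0679]
tool_rot: [0.0, 0.249, 0.968, 0.001]
contact_force: [-1.1, 2.7, 9.5]
gripper_width: 0.78
grasp_force: 63.9
```

```bash
python3 - <<'E'
from h import *
o=bot.get_obs();x,y,z=o["eef_pos"]
plan([(x,y,z+.07,61),(.473,-.204,z+.05,0),(.473,-.204,z-.0005,0)])
E
```

```text
at [0.487  0.0346 0.0679] phi 61.1 t 19.4 q7 1.16 w 0.78 F 63.9
[-0.0, 0.001, -0.35] 0.0003
[-0.515, -1.078, -0.251] 0.1698
[-0.515, -1.078, 0.001] 0.1698
```

Call:
apply_moves --deltas '[[1, [0, 0, -0.05], 0], [1, [0, 0, -0.15], 0], [1, [0, 0, -0.27], 0], [1, [0, 0, -0.35], 0.01], [1, [-0.05, -0.1, -0.35], 0.03], [1, [-0.12, -0.25, -0.35], 0.05], [1, [-0.2, -0.42, -0.35], 0.07], [1, [-0.28, -0.6, -0.35], 0.09], [1, [-0.36, -0.76, -0.35], 0.11], [1, [-0.43, -0.9, -0.35], 0.13], [1, [-0.45, -0.95, -0.35], 0.15], [1, [-0.45, -0.95, -0.35], 0.15]]'

```text
t: 20.6
eef_pos: [0.4717, -0.178, 0.1371]
tool_rot: [-0.0, 0.664, 0.748, -0.001]
contact_force: [-0.2, 0.5, -4.3]
gripper_width: 0.775
grasp_force: 68.5
```

```bash
python3 - <<'E'
from h import *
bot.read_camera("top");bot.read_camera("top")
plan([(.473,-.204,.074,0),(.473,-.204,.0672,0)])
E
```

```text
at [ 0.4725 -0.1751  0.1368] phi 7.3 t 20.7 q7 0.74 w 0.778 F 68.5
[-0.144, -0.016, 0.314] 0.0202
[-0.144, -0.016, 0.348] 0.0202
```

Call:
apply_moves --deltas '[[1, [-0.07, -0.008, 0], 0.01], [1, [-0.144, -0.016, 0.05], 0.0202], [1, [-0.144, -0.016, 0.13], 0.0202], [1, [-0.144, -0.016, 0.22], 0.0202], [1, [-0.144, -0.016, 0.29], 0.0202], [1, [-0.144, -0.016, 0.33], 0.0202], [1, [-0.144, -0.016, 0.345], 0.0202], [1, [-0.144, -0.016, 0.349], 0.0202], [1, [-0.144, -0.016, 0.349], 0.0202], [1, [-0.144, -0.016, 0.349], 0.0202]]'

```text
t: 21.7
eef_pos: [0.4739, -0.205, 0.0678]
tool_rot: [0.0, 0.708, 0.706, 0.0]
contact_force: [-0.1, -0.5, -4.1]
gripper_width: 0.775
grasp_force: 68.6
```

```bash
python3 - <<'E'
from h import *
p=bot.read_camera("side");print(bot.get_obs()["contact_force"])
plan([(.473,-.204,.0672,0)])
cv2.imwrite("pics/d.png",cv2.resize(p["color"][180:400,200:460,::-1],None,fx=2,fy=2))
E
```

```text
[-0.3447046  -0.26570629 -3.98955452]
at [ 0.4738 -0.205   0.0678] phi -0.2 t 21.75 q7 0.79 w 0.777 F 68.6
[0.005, -0.004, 0.003] -0.0005
```

View pics/d.png

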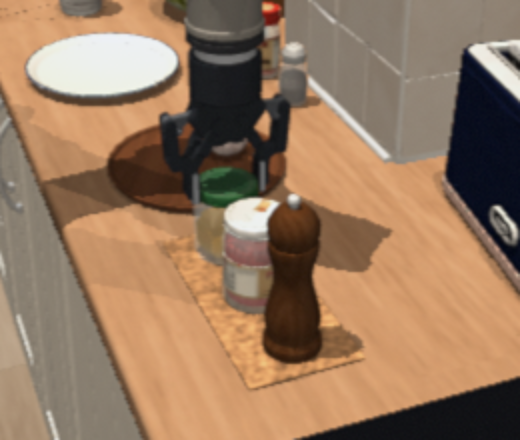

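Call:
apply_moves --deltas '[[1, [-0.02, -0.004, 0], 0], [1, [-0.02, -0.004, 0.003], 0], [1, [-0.02, -0.004, 0.006], 0], [1, [-0.02, -0.004, 0.006], 0], [1, [-0.02, -0.004, 0.006], 0]]'

```text
t: 22.25
eef_pos: [0.4729, -0.2097, 0.067]
tool_rot: [0.0, 0.708, 0.706, 0.0]
contact_force: [-2.3, 0.7, 7.4]
gripper_width: 0.776
grasp_force: 69.7
```

Call:
apply_moves --deltas '[[0.2, [0, 0, 0], 0], [0.16, [0, 0, 0], 0], [0.1, [0, 0, 0], 0], [0.05, [0, 0, 0], 0], [0, [0, 0, 0], 0], [0, [0, 0, 0], 0]]'

```text
t: 22.85
eef_pos: [0.4727, -0.2089, 0.0661]
tool_rot: [0.0, 0.708, 0.706, 0.0]
contact_force: [-0.2, -0.8, 0.4]
gripper_width: 1.002
grasp_force: 0.0
```

```bash
python3 - <<'E'
from h import *
plan([(.547,-.003,.2,-60),(.547,-.003,.012,-60),(.547,-.003,.012,-75)])
E
```

```text
at [ 0.4727 -0.2089  0.0661] phi -0.2 t 22.85 q7 0.8 w 1.002 F 0.0
[1.031, 0.368, -0.67] 0.1662
[1.031, 0.368, 0.27] 0.1662
[1.031, 0.368, 0.27] 0.2078
```

Call:
apply_moves --deltas '[[0, [0, 0, -0.15], 0], [0, [0, 0, -0.35], 0], [0, [0, 0, -0.55], 0.01], [0, [0.1, 0.03, -0.67], 0.03], [0, [0.3, 0.1, -0.67], 0.05], [0, [0.5, 0.17, -0.67], 0.07], [0, [0.7, 0.24, -0.67], 0.09], [0, [0.88, 0.31, -0.67], 0.11], [0, [1, 0.368, -0.67], 0.13], [0, [1, 0.368, -0.67], 0.15], [0, [1, 0.368, -0.67], 0.1662], [0, [1, 0.368, -0.67], 0.1662]]'

```text
t: 24.05
eef_pos: [0.5467, -0.0088, 0.1998]
tool_rot: [0.0, 0.966, 0.259, -0.0]
contact_force: [-0.3, -0.7, -0.2]
gripper_width: 0.997
grasp_force: 0.0
```

```bash
python3 - <<'E'
from h import *
bot.read_camera("top")
o=bot.get_obs();p=bot.read_camera("wrist");cv2.imwrite("pics/w3.png",p["color"][:,:,::-1])
q=o["tool_rot"];T=np.eye(4);T[:3,:3]=R.from_quat([q[1],q[2],q[3],q[0]]).as_matrix();T[:3,3]=o["eef_pos"]
p["pose"]=T@np.array(p["hand_eye"]);print(proj(p,np.array((.547,-.003,.03))),proj(p,np.array((.547,-.003,.064))))
print([d["point"] for d in bot.look_for(p,"garlic")])
import pickle;pickle.dump({k:p[k] for k in("pose","intrinsics")},open("w3.pkl","wb"))
plan([(.547,-.003,.012,-60)])
E
```

```text
[318.22050024 217.96330172] [317.55051898 229.10298514]
[[0.5545, 0.0017, 0.0453]]
at [ 0.5468 -0.0093  0.2001] phi -59.9 t 24.2 q7 -0.61 w 1.003 F 0.0
[0.017, -0.027, 0.94] 0.0003
```

View pics/w3.png

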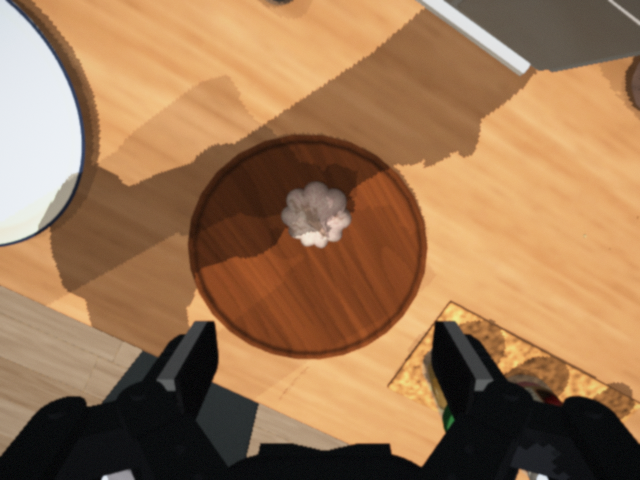

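The garlic is at (316,214), upright and alone in the tray, which is centred near (308,246).

```bash
python3 - <<'E'
from h import *
import pickle;p=pickle.load(open("w3.pkl","rb"));print(ray(p,(316,214),.03),ray(p,(308,246),.01))
plan([(.550,-.002,.012,-60)])
E
```

```text
[5.49061785e-01 3.57633628e-04] [ 0.51427535 -0.01045959]
at [ 0.5468 -0.0093  0.2001] phi -59.9 t 24.2 q7 -0.61 w 1.003 F 0.0
[0.032, -0.023, 0.94] 0.0003
```

Call:
apply_moves --deltas '[[0, [0.032, -0.023, 0.2], 0], [0, [0.032, -0.023, 0.4], 0], [0, [0.032, -0.023, 0.55], 0], [0, [0.032, -0.023, 0.68], 0], [0, [0.032, -0.023, 0.8], 0], [0, [0.032, -0.023, 0.88], 0], [0, [0.032, -0.023, 0.92], 0], [0, [0.032, -0.023, 0.935], 0], [0, [0.032, -0.023, 0.935], 0], [0, [0.032, -0.023, 0.935], 0]]'

```text
t: 25.2
eef_pos: [0.5508, -0.002, 0.0139]
tool_rot: [0.0, 0.966, 0.259, 0.001]
contact_force: [-0.5, 0.5, 0.2]
gripper_width: 0.999
grasp_force: 0.0
```

Call:
apply_moves --deltas '[[0.15, [0, 0, 0], 0], [0.2, [0, 0, 0], 0], [0.25, [0, 0, 0], 0], [0.3, [0, 0, 0], 0], [0.35, [0, 0, 0], 0], [0.45, [0, 0, 0], 0], [0.6, [0, 0, 0], 0], [1, [0, 0, 0], 0], [1, [0, 0, 0], 0], [1, [0, 0, 0], 0]]' --squeeze 30

```text
t: 26.2
eef_pos: [0.5502, -0.0017, 0.0138]
tool_rot: [-0.001, 0.966, 0.259, 0.0]
contact_force: [-3.4, 1.8, 8.9]
gripper_width: 0.672
grasp_force: 29.9
```

```bash
python3 - <<'E'
from h import *
o=bot.get_obs();x,y,z=o["eef_pos"]
plan([(x,y,z+.05,-60),(.4635,.3005,z+.05,-60),(.4635,.3005,z+.002,-60)])
E
```

```text
at [ 0.5502 -0.0017  0.0138] phi -60.0 t 26.2 q7 -0.4 w 0.672 F 29.9
[0.0, -0.0, -0.25] -0.0
[0.38, -1.525, -0.248] -0.0
[0.38, -1.525, -0.008] -0.0
```

Call:
apply_moves --deltas '[[1, [0, 0, -0.05], 0], [1, [0, 0, -0.13], 0], [1, [0, 0, -0.25], 0], [1, [0.02, -0.1, -0.3], 0], [1, [0.06, -0.25, -0.3], 0], [1, [0.1, -0.42, -0.3], 0], [1, [0.15, -0.6, -0.3], 0], [1, [0.2, -0.78, -0.3], 0], [1, [0.23, -0.92, -0.3], 0], [1, [0.25, -1, -0.3], 0], [1, [0.25, -1, -0.3], 0]]'

```text
t: 27.3
eef_pos: [0.4929, 0.1993, 0.0737]
tool_rot: [-0.001, 0.965, 0.261, 0.0]
contact_force: [-0.1, -0.6, -1.6]
gripper_width: 0.667
grasp_force: 32.1
```

Call:
apply_moves --deltas '[[1, [0.02, -0.1, 0], 0], [1, [0.06, -0.25, 0], 0], [1, [0.1, -0.4, 0], 0], [1, [0.13, -0.5, 0], 0], [1, [0.13, -0.525, 0.05], 0], [1, [0.13, -0.525, 0.13], 0], [1, [0.13, -0.525, 0.2], 0], [1, [0.13, -0.525, 0.25], 0], [1, [0.13, -0.525, 0.26], 0], [1, [0.13, -0.525, 0.26], 0], [1, [0.13, -0.525, 0.26], 0]]'

```text
t: 28.4
eef_pos: [0.4641, 0.2998, 0.0214]
tool_rot: [0.0, 0.966, 0.258, 0.0]
contact_force: [0.5, -0.5, 0.2]
gripper_width: 0.671
grasp_force: 32.2
```

```bash
python3 - <<'E'
from h import *
p=bot.read_camera("top");p2=bot.read_camera("side")
plan([(.4635,.3005,.0158,-60)])
a=cv2.resize(p["color"][235:345,130:260],None,fx=3,fy=3);b=cv2.resize(p2["color"][170:280,190:320],None,fx=3,fy=3)
cv2.imwrite("pics/e.png",np.hstack([a,b])[:,:,::-1])
E
```

```text
at [0.464  0.3003 0.0216] phi -60.0 t 28.5 q7 -0.95 w 0.674 F 32.2
[-0.001, -0.002, 0.029] -0.0001
```

View pics/e.png

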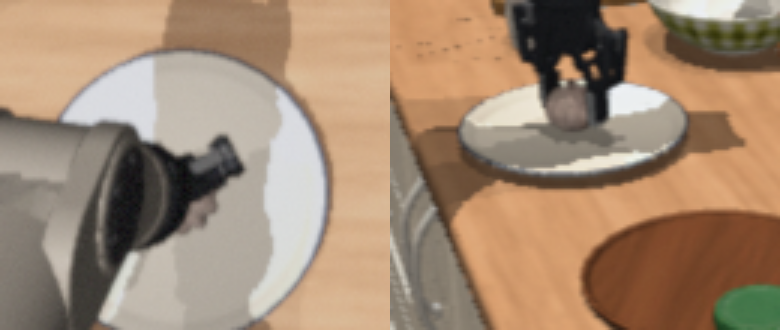

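The garlic is held upright over the plate's middle, so I'll lower and release it.

Call:
apply_moves --deltas '[[1, [0, 0, 0.01], 0], [1, [0, 0, 0.02], 0], [1, [0, 0, 0.026], 0], [1, [0, 0, 0.029], 0], [1, [0, 0, 0.03], 0], [1, [0, 0, 0.03], 0]]'

```text
t: 29.1
eef_pos: [0.4634, 0.3003, 0.0154]
tool_rot: [-0.0, 0.966, 0.259, -0.0]
contact_force: [-2.2, 0.7, 4.7]
gripper_width: 0.668
grasp_force: 32.5
```

Call:
apply_moves --deltas '[[0.3, [0, 0, 0], 0], [0.26, [0, 0, 0], 0], [0.2, [0, 0, 0], 0], [0.12, [0, 0, 0], 0], [0.05, [0, 0, 0], 0], [0, [0, 0, 0], 0], [0, [0, 0, 0], 0]]'

```text
t: 29.8
eef_pos: [0.4636, 0.3002, 0.0151]
tool_rot: [0.0, 0.966, 0.259, -0.0]
contact_force: [-0.8, 1.0, 0.5]
gripper_width: 1.003
grasp_force: 0.0
```

Call:
apply_moves --deltas '[[0, [0, 0, -0.1], 0], [0, [0, 0, -0.25], 0], [0, [0, 0, -0.45], 0], [0, [0, 0, -0.65], 0], [0, [0, 0.2, -0.7], -0.02], [0, [-0.05, 0.4, -0.7], -0.04], [0, [-0.1, 0.6, -0.7], -0.06], [0, [-0.15, 0.8, -0.7], -0.08], [0, [-0.2, 1, -0.7], -0.1], [0, [-0.2, 1, -0.7], -0.12], [0, [-0.2, 1, -0.7], -0.12]]'

```text
t: 30.9
eef_pos: [0.5291, 0.1053, 0.1555]
tool_rot: [-0.0, 0.804, 0.595, 0.0]
contact_force: [-0.4, 0.6, -0.4]
gripper_width: 0.999
grasp_force: 0.0
```

```bash
python3 - <<'E'
from h import *
p=bot.read_camera("top");p2=bot.read_camera("side")
plan([(.473,-.209,.17,-.2)])
a=cv2.resize(p["color"][235:345,130:260],None,fx=3,fy=3);b=cv2.resize(p2["color"][150:370,190:450],None,fx=1.5,fy=1.5)
cv2.imwrite("pics/f.png",np.hstack([a,b])[:,:,::-1])
E
```

```text
at [0.5286 0.1077 0.155 ] phi -17.0 t 31.0 q7 -0.16 w 1.004 F 0.0
[-1.596, 0.196, -0.076] -0.0466
```

View pics/f.png

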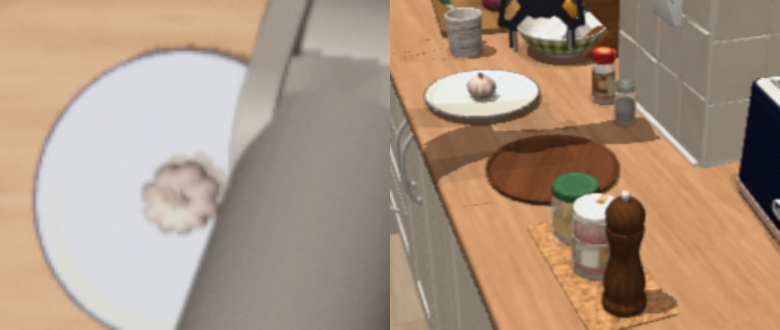

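The garlic stands upright at the plate's centre, and all three items are upright on the mat. Next I'll return the honey jar.

Call:
apply_moves --deltas '[[0, [-0.2, 0.02, -0.08], -0.01], [0, [-0.4, 0.05, -0.08], -0.02], [0, [-0.6, 0.07, -0.08], -0.03], [0, [-0.8, 0.1, -0.08], -0.04], [0, [-1, 0.12, -0.08], -0.0466], [0, [-1, 0.12, -0.08], -0.0466]]'

```text
t: 31.6
eef_pos: [0.4925, -0.096, 0.1714]
tool_rot: [0.001, 0.71, 0.704, -0.0]
contact_force: [0.0, 0.1, -0.4]
gripper_width: 1.0
grasp_force: 0.0
```

Call:
apply_moves --deltas '[[0, [-0.15, 0, 0], 0], [0, [-0.3, 0.05, 0], 0], [0, [-0.5, 0.12, 0], 0], [0, [-0.58, 0.2, 0], 0], [0, [-0.58, 0.2, 0], 0], [0, [-0.58, 0.2, 0], 0], [0, [-0.58, 0.2, 0], 0]]'

```text
t: 32.3
eef_pos: [0.5337, -0.2054, 0.1706]
tool_rot: [-0.001, 0.707, 0.707, -0.0]
contact_force: [-0.1, 0.7, 1.2]
gripper_width: 1.001
grasp_force: 0.0
```

```bash
python3 - <<'E'
from h import *
bot.read_camera("top")
plan([(.4728,-.2089,.066,-.2)])
E
```

```text
at [ 0.5337 -0.2055  0.1707] phi 0.0 t 32.35 q7 0.66 w 1.0 F 0.0
[-0.018, -0.304, 0.524] 0.0007
```

Call:
apply_moves --deltas '[[0, [-0.01, -0.15, 0], 0], [0, [-0.018, -0.304, 0], 0], [0, [-0.018, -0.304, 0.05], 0], [0, [-0.018, -0.304, 0.15], 0], [0, [-0.018, -0.304, 0.28], 0], [0, [-0.018, -0.304, 0.4], 0], [0, [-0.018, -0.304, 0.48], 0], [0, [-0.018, -0.304, 0.521], 0], [0, [-0.018, -0.304, 0.521], 0], [0, [-0.018, -0.304, 0.521], 0]]'

```text
t: 33.35
eef_pos: [0.4735, -0.2109, 0.0674]
tool_rot: [0.0, 0.707, 0.707, 0.0]
contact_force: [0.4, -0.5, -0.3]
gripper_width: 0.996
grasp_force: 0.0
```

Call:
apply_moves --deltas '[[0.05, [0, 0, 0], 0], [0.1, [0, 0, 0], 0], [0.13, [0, 0, 0], 0], [0.16, [0, 0, 0], 0], [0.2, [0, 0, 0], 0], [0.3, [0, 0, 0], 0], [0.6, [0, 0, 0], 0], [1, [0, 0, 0], 0], [1, [0, 0, 0], 0], [1, [0, 0, 0], 0]]' --squeeze 60

```text
t: 34.35
eef_pos: [0.4734, -0.211, 0.0678]
tool_rot: [0.0, 0.707, 0.707, 0.001]
contact_force: [-1.5, 2.5, 11.7]
gripper_width: 0.774
grasp_force: 63.6
```

```bash
python3 - <<'E'
from h import *
o=bot.get_obs();x,y,z=o["eef_pos"]
plan([(.487,.034,z+.07,61.1)])
E
```

```text
at [ 0.4734 -0.211   0.0678] phi -0.0 t 34.35 q7 0.82 w 0.774 F 63.6
[1.225, 0.067, -0.349] -0.1698
```

Call:
apply_moves --deltas '[[1, [0, 0, -0.05], 0], [1, [0, 0, -0.15], 0], [1, [0, 0, -0.27], 0], [1, [0.05, 0, -0.35], 0], [1, [0.15, 0.01, -0.35], -0.02], [1, [0.3, 0.02, -0.35], -0.04], [1, [0.46, 0.03, -0.35], -0.06], [1, [0.62, 0.04, -0.35], -0.08], [1, [0.78, 0.05, -0.35], -0.1], [1, [0.92, 0.06, -0.35], -0.12], [1, [1, 0.067, -0.35], -0.14], [1, [1, 0.067, -0.35], -0.15]]'

```text
t: 35.55
eef_pos: [0.4862, -0.008, 0.1367]
tool_rot: [-0.001, 0.305, 0.952, 0.0]
contact_force: [0.7, -0.8, -4.3]
gripper_width: 0.774
grasp_force: 68.9
```

```bash
python3 - <<'E'
from h import *
bot.read_camera("top");bot.read_camera("top")
plan([(.4885,.0338,.0688,61.1)])
E
```

```text
at [ 0.486  -0.0107  0.1368] phi 54.0 t 35.65 q7 1.09 w 0.778 F 68.9
[0.12, 0.187, 0.34] -0.0196
```

Call:
apply_moves --deltas '[[1, [0.05, 0.08, 0], -0.01], [1, [0.1, 0.15, 0], -0.0196], [1, [0.12, 0.187, 0.05], -0.0196], [1, [0.12, 0.187, 0.15], -0.0196], [1, [0.12, 0.187, 0.23], -0.0196], [1, [0.12, 0.187, 0.29], -0.0196], [1, [0.12, 0.187, 0.31], -0.0196], [1, [0.12, 0.187, 0.31], -0.0196], [1, [0.12, 0.187, 0.31], -0.0196]]'

```text
t: 36.55
eef_pos: [0.4897, 0.0333, 0.0753]
tool_rot: [0.0, 0.251, 0.968, 0.0]
contact_force: [0.3, 0.1, -3.4]
gripper_width: 0.775
grasp_force: 69.0
```

```bash
python3 - <<'E'
from h import *
bot.read_camera("top")
plan([(.4885,.0338,.0688,61.1)])
E
```

```text
at [0.4898 0.0333 0.0754] phi 61.0 t 36.6 q7 1.18 w 0.774 F 69.0
[0.007, -0.001, 0.033] -0.0003
```

Call:
apply_moves --deltas '[[1, [0.007, -0.001, 0.012], 0], [1, [0.007, -0.001, 0.023], 0], [1, [0.007, -0.001, 0.03], 0], [1, [0.007, -0.001, 0.033], 0], [1, [0.007, -0.001, 0.034], 0], [1, [0.007, -0.001, 0.034], 0]]'

```text
t: 37.2
eef_pos: [0.4879, 0.0339, 0.0689]
tool_rot: [-0.0, 0.25, 0.968, 0.0]
contact_force: [-3.8, 1.0, 8.7]
gripper_width: 0.775
grasp_force: 70.2
```

Call:
apply_moves --deltas '[[0.2, [0, 0, 0], 0], [0.16, [0, 0, 0], 0], [0.1, [0, 0, 0], 0], [0.05, [0, 0, 0], 0], [0, [0, 0, 0], 0], [0, [0, 0, 0], 0]]'

```text
t: 37.8
eef_pos: [0.488, 0.0338, 0.0681]
tool_rot: [0.0, 0.25, 0.968, 0.0]
contact_force: [0.4, 0.2, 0.5]
gripper_width: 1.001
grasp_force: 0.0
```

```bash
python3 - <<'E'
from h import *
plan([(.4728,-.2962,.19,-5)])
E
```

```text
at [0.488  0.0338 0.0681] phi 61.0 t 37.8 q7 1.19 w 1.001 F 0.0
[-0.734, -1.48, -0.61] 0.1834
```

Call:
apply_moves --deltas '[[0, [0, 0, -0.12], 0], [0, [0, 0, -0.3], 0], [0, [0, 0, -0.5], 0], [0, [-0.05, -0.1, -0.6], 0.02], [0, [-0.12, -0.25, -0.6], 0.04], [0, [-0.2, -0.42, -0.6], 0.06], [0, [-0.3, -0.6, -0.6], 0.08], [0, [-0.4, -0.78, -0.6], 0.1], [0, [-0.5, -0.92, -0.6], 0.12], [0, [-0.54, -1, -0.6], 0.14], [0, [-0.54, -1, -0.6], 0.16], [0, [-0.54, -1, -0.6], 0.18]]'

```text
t: 39.0
eef_pos: [0.4851, -0.1945, 0.1881]
tool_rot: [0.0, 0.733, 0.681, -0.0]
contact_force: [-0.3, -0.0, 0.2]
gripper_width: 0.998
grasp_force: 0.0
```

```bash
python3 - <<'E'
from h import *
bot.read_camera("top");bot.read_camera("top")
plan([(.4728,-.2962,.057,-5)])
E
```

```text
at [ 0.4853 -0.1935  0.1879] phi -3.9 t 39.1 q7 0.56 w 1.005 F 0.0
[-0.516, -0.027, 0.655] 0.0031
```

Call:
apply_moves --deltas '[[0, [-0.2, -0.01, 0], 0.003], [0, [-0.4, -0.02, 0], 0.003], [0, [-0.516, -0.027, 0], 0.003], [0, [-0.516, -0.027, 0.1], 0.003], [0, [-0.516, -0.027, 0.25], 0.003], [0, [-0.516, -0.027, 0.4], 0.003], [0, [-0.516, -0.027, 0.52], 0.003], [0, [-0.516, -0.027, 0.61], 0.003], [0, [-0.516, -0.027, 0.652], 0.003], [0, [-0.516, -0.027, 0.652], 0.003], [0, [-0.516, -0.027, 0.652], 0.003]]'

```text
t: 40.2
eef_pos: [0.4736, -0.2963, 0.0584]
tool_rot: [0.0, 0.736, 0.677, 0.0]
contact_force: [-0.5, -0.3, 0.5]
gripper_width: 1.0
grasp_force: 0.0
```

```bash
python3 - <<'E'
from h import *
plan([(.4728,-.2962,.0575,-5)])
E
```

```text
at [ 0.4736 -0.2963  0.0584] phi -4.8 t 40.2 q7 0.91 w 1.0 F 0.0
[0.0, -0.004, 0.004] 0.0005
```

Call:
apply_moves --deltas '[[0.1, [0, 0, 0], 0], [0.15, [0, 0, 0], 0], [0.2, [0, 0, 0], 0], [0.25, [0, 0, 0], 0], [0.3, [0, 0, 0], 0], [0.5, [0, 0, 0], 0], [1, [0, 0, 0], 0], [1, [0, 0, 0], 0], [1, [0, 0, 0], 0]]' --squeeze 60

```text
t: 41.1
eef_pos: [0.4731, -0.2961, 0.0587]
tool_rot: [-0.0, 0.737, 0.676, 0.0]
contact_force: [-3.7, 1.8, 10.4]
gripper_width: 0.761
grasp_force: 63.4
```

```bash
python3 - <<'E'
from h import *
o=bot.get_obs();x,y,z=o["eef_pos"]
plan([(.5155,-.0655,z+.05,-10.3)])
E
```

```text
at [ 0.4731 -0.2961  0.0587] phi -4.9 t 41.1 q7 0.91 w 0.761 F 63.4
[1.167, 0.113, -0.249] 0.015
```

Call:
apply_moves --deltas '[[1, [0, 0, -0.05], 0], [1, [0, 0, -0.15], 0], [1, [0, 0, -0.25], 0], [1, [0.1, 0.01, -0.25], 0.005], [1, [0.25, 0.02, -0.25], 0.01], [1, [0.42, 0.04, -0.25], 0.015], [1, [0.6, 0.06, -0.25], 0.015], [1, [0.78, 0.075, -0.25], 0.015], [1, [0.92, 0.09, -0.25], 0.015], [1, [1, 0.1, -0.25], 0.015], [1, [1, 0.1, -0.25], 0.015]]'

```text
t: 42.2
eef_pos: [0.5105, -0.0948, 0.1074]
tool_rot: [-0.001, 0.766, 0.643, 0.0]
contact_force: [-0.2, -0.9, -5.5]
gripper_width: 0.759
grasp_force: 70.4
```

```bash
python3 - <<'E'
from h import *
bot.read_camera("top");bot.read_camera("top")
plan([(.5155,-.0655,.0597,-10.3)])
E
```

```text
at [ 0.5098 -0.0983  0.1078] phi -10.2 t 42.3 q7 0.41 w 0.761 F 70.4
[0.167, -0.001, 0.24] 0.0002
```

Call:
apply_moves --deltas '[[1, [0.07, 0, 0], 0], [1, [0.13, 0, 0], 0], [1, [0.167, 0, 0.03], 0], [1, [0.167, 0, 0.1], 0], [1, [0.167, 0, 0.16], 0], [1, [0.167, 0, 0.2], 0], [1, [0.167, 0, 0.215], 0], [1, [0.167, 0, 0.215], 0], [1, [0.167, 0, 0.215], 0]]'

```text
t: 43.2
eef_pos: [0.5162, -0.0661, 0.0648]
tool_rot: [0.0, 0.768, 0.641, 0.0]
contact_force: [-0.1, -0.7, -4.4]
gripper_width: 0.761
grasp_force: 70.3
```

```bash
python3 - <<'E'
from h import *
bot.read_camera("top")
plan([(.5155,-.0655,.0597,-10.3)])
E
```

```text
at [ 0.5164 -0.066   0.065 ] phi -10.3 t 43.25 q7 0.41 w 0.76 F 70.3
[0.001, -0.005, 0.027] 0.0
```

Call:
apply_moves --deltas '[[1, [0.001, -0.005, 0.01], 0], [1, [0.001, -0.005, 0.02], 0], [1, [0.001, -0.005, 0.025], 0], [1, [0.001, -0.005, 0.028], 0], [1, [0.001, -0.005, 0.028], 0], [1, [0.001, -0.005, 0.028], 0]]'

```text
t: 43.85
eef_pos: [0.5151, -0.065, 0.0598]
tool_rot: [-0.001, 0.768, 0.641, 0.0]
contact_force: [-3.5, 2.0, 6.5]
gripper_width: 0.758
grasp_force: 71.6
```

Call:
apply_moves --deltas '[[0.22, [0, 0, 0], 0], [0.18, [0, 0, 0], 0], [0.12, [0, 0, 0], 0], [0.06, [0, 0, 0], 0], [0, [0, 0, 0], 0], [0, [0, 0, 0], 0]]'

```text
t: 44.45
eef_pos: [0.5152, -0.0653, 0.0591]
tool_rot: [0.0, 0.768, 0.641, 0.0]
contact_force: [0.8, -0.8, 0.5]
gripper_width: 0.999
grasp_force: 0.0
```

Call:
apply_moves --deltas '[[0, [0, 0, -0.12], 0], [0, [0, 0, -0.3], 0], [0, [0, 0, -0.5], 0], [0, [0, 0, -0.7], 0], [0, [0, 0, -0.9], 0], [0, [-0.1, 0, -1], -0.02], [0, [-0.2, 0, -1], -0.04], [0, [-0.4, 0, -1], -0.06], [0, [-0.6, 0, -1], -0.08], [0, [-0.8, 0, -1], -0.1], [0, [-0.8, 0, -1], -0.12], [0, [-0.8, 0, -1], -0.14]]'

```text
t: 45.65
eef_pos: [0.4857, -0.2246, 0.2591]
tool_rot: [0.0, 0.421, 0.907, -0.0]
contact_force: [0.2, 0.5, 0.0]
gripper_width: 0.999
grasp_force: 0.0
```

```bash
python3 - <<'E'
from h import *
bot.read_camera("top");bot.read_camera("top")
plan([(.4732,-.388,.26,67.8)])
E
```

```text
at [ 0.4862 -0.2232  0.2591] phi 40.1 t 45.75 q7 1.26 w 0.998 F 0.0
[-0.588, -0.581, -0.005] -0.0769
```

Call:
apply_moves --deltas '[[0, [-0.15, -0.15, 0], -0.02], [0, [-0.3, -0.3, 0], -0.04], [0, [-0.45, -0.44, 0], -0.06], [0, [-0.588, -0.581, 0], -0.0769], [0, [-0.588, -0.581, 0], -0.0769], [0, [-0.588, -0.581, 0], -0.0769], [0, [-0.588, -0.581, 0], -0.0769]]'

```text
t: 46.45
eef_pos: [0.4742, -0.3859, 0.2587]
tool_rot: [-0.0, 0.193, 0.981, 0.001]
contact_force: [0.3, 0.5, -0.4]
gripper_width: 0.999
grasp_force: 0.0
```

```bash
python3 - <<'E'
from h import *
bot.read_camera("top")
plan([(.4732,-.388,.1253,67.8)])
E
```

```text
at [ 0.4744 -0.3856  0.2588] phi 67.9 t 46.5 q7 2.04 w 0.999 F 0.0
[0.001, -0.014, 0.667] 0.0002
```

Call:
apply_moves --deltas '[[0, [0.001, -0.014, 0.1], 0], [0, [0.001, -0.014, 0.25], 0], [0, [0.001, -0.014, 0.4], 0], [0, [0.001, -0.014, 0.52], 0], [0, [0.001, -0.014, 0.61], 0], [0, [0.001, -0.014, 0.667], 0], [0, [0.001, -0.014, 0.667], 0], [0, [0.001, -0.014, 0.667], 0]]'

```text
t: 47.3
eef_pos: [0.473, -0.3897, 0.1264]
tool_rot: [0.0, 0.192, 0.981, -0.0]
contact_force: [-0.5, -0.4, -0.1]
gripper_width: 1.002
grasp_force: 0.0
```

Call:
apply_moves --deltas '[[0.3, [0, 0, 0], 0], [0.35, [0, 0, 0], 0], [0.4, [0, 0, 0], 0], [0.45, [0, 0, 0], 0], [0.5, [0, 0, 0], 0], [0.6, [0, 0, 0], 0], [0.8, [0, 0, 0], 0], [1, [0, 0, 0], 0], [1, [0, 0, 0], 0], [1, [0, 0, 0], 0]]' --squeeze 50

```text
t: 48.3
eef_pos: [0.4732, -0.3902, 0.1267]
tool_rot: [0.001, 0.192, 0.981, 0.0]
contact_force: [0.5, 0.8, 6.4]
gripper_width: 0.54
grasp_force: 50.2
```

```bash
python3 - <<'E'
from h import *
o=bot.get_obs();x,y,z=o["eef_pos"]
plan([(.4508,-.0361,.27,67.8)])
E
```

```text
at [ 0.4732 -0.3902  0.1267] phi 67.8 t 48.3 q7 2.15 w 0.54 F 50.2
[0.771, 1.597, -0.717] 0.0001
```

Call:
apply_moves --deltas '[[1, [0, 0, -0.1], 0], [1, [0, 0, -0.25], 0], [1, [0, 0, -0.45], 0], [1, [0, 0, -0.65], 0], [1, [0, 0, -0.72], 0], [1, [0.07, 0.15, -0.72], 0], [1, [0.15, 0.3, -0.72], 0], [1, [0.23, 0.48, -0.72], 0], [1, [0.31, 0.64, -0.72], 0], [1, [0.384, 0.794, -0.72], 0], [1, [0.384, 0.794, -0.72], 0]]'

```text
t: 49.4
eef_pos: [0.4609, -0.2085, 0.2684]
tool_rot: [-0.001, 0.189, 0.982, 0.002]
contact_force: [0.7, -0.2, -1.2]
gripper_width: 0.537
grasp_force: 52.0
```

Call:
apply_moves --deltas '[[1, [0.07, 0.15, 0], 0], [1, [0.15, 0.31, 0], 0], [1, [0.22, 0.47, 0], 0], [1, [0.29, 0.61, 0], 0], [1, [0.34, 0.72, 0], 0], [1, [0.38, 0.79, 0], 0], [1, [0.387, 0.803, 0], 0], [1, [0.387, 0.803, 0], 0], [1, [0.387, 0.803, 0], 0]]'

```text
t: 50.3
eef_pos: [0.4501, -0.0374, 0.2695]
tool_rot: [-0.0, 0.193, 0.981, -0.0]
contact_force: [0.2, -0.9, -1.9]
gripper_width: 0.537
grasp_force: 52.1
```

```bash
python3 - <<'E'
from h import *
bot.read_camera("top")
plan([(.4508,-.0355,.1277,67.8)])
p=bot.read_camera("top");cv2.imwrite("pics/g.png",cv2.resize(p["color"][230:345,270:390,::-1],None,fx=5,fy=5,interpolation=2))
E
```

```text
at [ 0.4501 -0.0374  0.2696] phi 67.7 t 50.35 q7 1.17 w 0.533 F 52.1
[0.0, 0.011, 0.709] -0.0003
```

View pics/g.png

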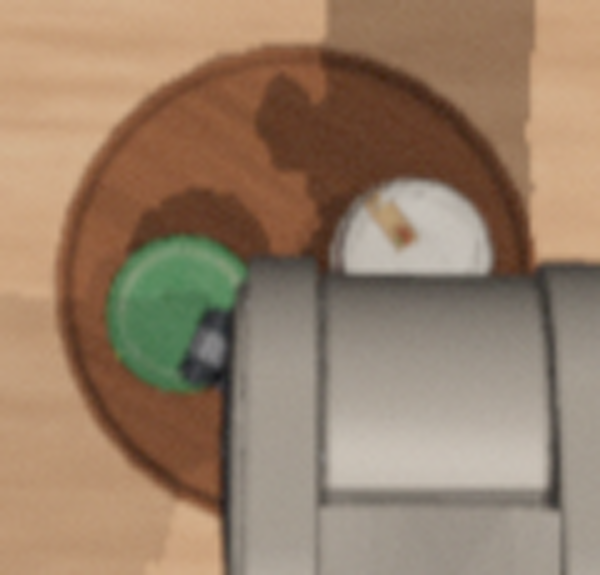

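The honey and jam lids sit within about 1 mm of their original pixels. Now I'll lower the mill.

Call:
apply_moves --deltas '[[1, [0, 0.011, 0.08], 0], [1, [0, 0.011, 0.2], 0], [1, [0, 0.011, 0.33], 0], [1, [0, 0.011, 0.46], 0], [1, [0, 0.011, 0.58], 0], [1, [0, 0.011, 0.65], 0], [1, [0, 0.011, 0.68], 0], [1, [0, 0.011, 0.68], 0], [1, [0, 0.011, 0.68], 0]]'

```text
t: 51.3
eef_pos: [0.4516, -0.0343, 0.1343]
tool_rot: [0.001, 0.193, 0.981, 0.0]
contact_force: [0.0, 0.7, -2.2]
gripper_width: 0.542
grasp_force: 52.1
```

```bash
python3 - <<'E'
from h import *
bot.read_camera("top")
plan([(.4508,-.0355,.1277,67.8)])
E
```

```text
at [ 0.4517 -0.0342  0.1345] phi 67.8 t 51.35 q7 1.35 w 0.541 F 52.1
[0.002, -0.008, 0.034] -0.0
```

Call:
apply_moves --deltas '[[1, [0.002, -0.008, 0.012], 0], [1, [0.002, -0.008, 0.024], 0], [1, [0.002, -0.008, 0.031], 0], [1, [0.002, -0.008, 0.034], 0], [1, [0.002, -0.008, 0.035], 0], [1, [0.002, -0.008, 0.035], 0], [1, [0.002, -0.008, 0.035], 0]]'

```text
t: 52.05
eef_pos: [0.4512, -0.0354, 0.1276]
tool_rot: [0.001, 0.192, 0.981, 0.0]
contact_force: [-2.4, 0.6, 7.3]
gripper_width: 0.539
grasp_force: 52.7
```

Call:
apply_moves --deltas '[[0.45, [0, 0, 0], 0], [0.4, [0, 0, 0], 0], [0.3, [0, 0, 0], 0], [0.2, [0, 0, 0], 0], [0.1, [0, 0, 0], 0], [0, [0, 0, 0], 0], [0, [0, 0, 0], 0], [0, [0, 0, 0], 0]]'

```text
t: 52.85
eef_pos: [0.45, -0.0353, 0.1267]
tool_rot: [-0.0, 0.192, 0.981, -0.0]
contact_force: [1.0, -0.4, 0.9]
gripper_width: 0.995
grasp_force: 0.0
```

Call:
apply_moves --deltas '[[0, [0, 0, -0.1], 0], [0, [0, 0, -0.25], 0], [0, [0, 0, -0.45], 0], [0, [0, 0, -0.65], 0], [0, [0, 0, -0.8], 0], [0, [-0.1, -0.2, -0.8], 0], [0, [-0.2, -0.4, -0.8], 0], [0, [-0.3, -0.6, -0.8], 0], [0, [-0.4, -0.8, -0.8], 0], [0, [-0.5, -1, -0.8], 0], [0, [-0.5, -1, -0.8], 0]]'

```text
t: 53.95
eef_pos: [0.4656, -0.2649, 0.2871]
tool_rot: [0.0, 0.197, 0.98, -0.002]
contact_force: [0.1, 0.4, -0.6]
gripper_width: 1.001
grasp_force: 0.0
```

Call:
apply_moves --deltas '[[0, [-0.05, -0.2, 0], 0], [0, [-0.1, -0.4, 0], 0], [0, [-0.1, -0.6, 0], 0], [0, [-0.1, -0.6, 0], 0], [0, [-0.1, -0.6, 0], 0]]'

```text
t: 54.45
eef_pos: [0.4396, -0.3773, 0.2864]
tool_rot: [-0.0, 0.193, 0.981, 0.0]
contact_force: [-0.1, 0.1, 0.2]
gripper_width: 0.998
grasp_force: 0.0
```

```bash
python3 - <<'E'
from h import *
p=bot.read_camera("top");p2=bot.read_camera("side")
a=cv2.resize(p["color"][230:345,270:390],None,fx=5,fy=5,interpolation=2);b=p2["color"][150:300,190:370]
im=np.zeros((575,790,3),np.uint8);im[:,:600]=a;im[:150,600:780]=b;cv2.imwrite("pics/z.png",im[:,:,::-1])
print(bot.get_obs()["t"],[(n,np.round(d["point"],3),round(d["confidence"],2)) for n in("garlic","salt_shaker","spice_jar") for d in bot.look_for(p,n)[:1]])
E
```

```text
54.55 [('garlic', array([0.461, 0.297, 0.048]), 0.69), ('salt_shaker', array([0.685, 0.112, 0.082]), 0.86), ('spice_jar', array([0.681, 0.207, 0.107]), 0.89)]
```

View pics/z.png

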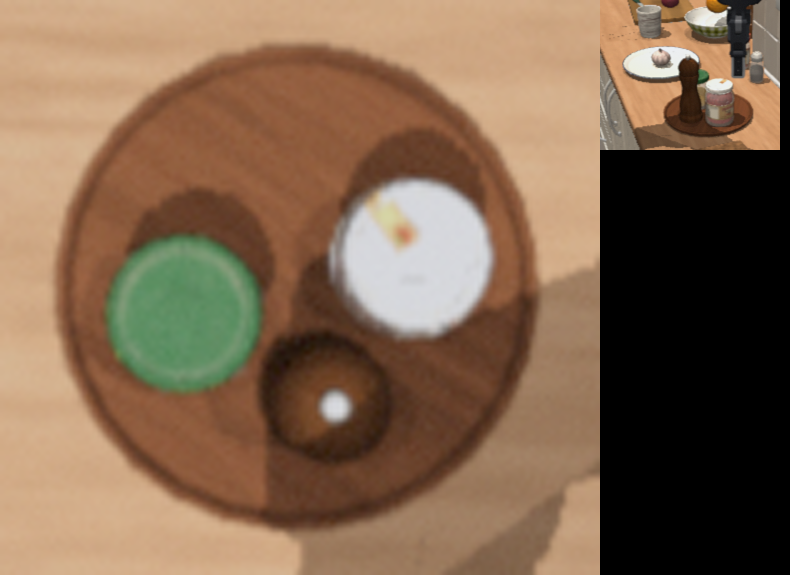

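The final view shows honey at (184,313), jam at (413,257) and the mill button at (335,407). All are within about 3 mm of where they started, upright, with the garlic on the plate and the bystanders unmoved.

```bash
python3 -c "
from station import bot
print(bot.hand_in())"
```

```text
the job is handed in; nothing more can be done
None
```

The job is handed in at about 55 s: the garlic stands upright in the middle of the plate, and the mill and both jars are back upright in the tray. By the last camera view the jars are within about 2 mm of their original places and the mill within about 3 mm, and the salt shaker and spice jar have not moved.

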